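Index the seasoning carousel and snap the cap onto the open canister

TASK

First take the seasoning carousel by its black upright post and turn it counter-clockwise (seen from above) until it drops into its notch at the yellow stop, with the open red-banded canister standing at that stop. Then pick up the loose red cap from the white board and press it straight down over the canister's neck: it clicks, the resistance drops, and you go on pressing until the cap is fully home on the steel collar. Finish still holding the cap and pressing it down firmly (about 10 N or more), with the carousel still in its notch and everything else left where it was.

Things in the scene. Friction and masses are not known exactly. Their poses are not given: they have to be found in the camera images.
- carousel (a joint): carousel angle, rad, growing counter-clockwise from above; 0 = in the notch, the open canister at the yellow stop. Starts between -1.25 and -0.65, stays where left (friction about 1 N at the post); range -1.5 to 0.5. A spring roller resists near -0.08 (about 4 to 6 N at the post), then the disc drops into the notch (0.02 rad of free play); pushed past 0.06 it leaves it again
- base: fixed black foot of the carousel, 244 mm across; origin on the table under the axis, z up, its x axis points to the yellow stop block (32 x 34 x 34 mm, centred 152 mm from the axis). It may stand turned by up to 0.4 rad
- hub (a point): top of the steel pin (24 mm across) on the carousel's vertical axis, 87 mm above the table. The disc (236 mm across, top at 37 mm) carries three white canisters, 60 mm in diameter, 70 mm from the axis, 120 degrees apart: the open red-banded one and two closed ones with a blue and a green cap, tops 122 mm above the table
- handle_top (a point): centre of the top of the black upright post that turns the carousel: round, 16 mm in diameter, from the disc (37 mm) to 117 mm above the table, 105 mm from the axis, on the far side of the axis from the open canister; at least 50 mm free all round. Being round it turns within a light grip (15 N)
- collar: steel collar (52 mm across) around the neck of the open red-banded canister; origin in the centre of its top face, on which the cap's lower rim comes to rest, 82 mm above the table, z up. The white neck, 32 mm in diameter, rises 22 mm above it, chamfered over its top 4 mm; four sprung steel nubs stick out 10 mm above the collar
- cap: loose red cup-shaped cap, mouth down, 48 mm wide, 40 mm high, 30 g; origin at the centre of its lower rim. Mouth 36 mm wide, hollow 25 mm deep. Its rim meets the nubs 14 mm above the collar, the push peaks at 6 to 13 N by 11 mm, drops (click), below 6 mm it pulls itself down onto the rigid collar. Home: origin on that of the collar. Grip: TCP 28 mm above the rim, tool down, squeeze 40 N
- board: fixed white plastic board, 200 x 150 x 15 mm, on which the cap and a carrot lie; origin under its centre; top 15 mm above the table
- carrot: bystander: orange carrot 130 mm long and 30 mm thick on the same board; its centre is at least 80 mm from that of the cap; origin under its middle
- carrot_tub: bystander: clear plastic tub of carrots, 160 x 130 x 70 mm; origin under its centre
- steel_bowl: bystander: steel bowl 130 mm across, 50 mm high; origin under its centre
- oil_bottle: bystander: amber bottle 60 mm across, 170 mm high; origin under its centre
- pepper_jar: bystander: glass jar 52 mm across, 80 mm high; origin under its centre
There are look-alikes about, which are no part of the job. There is more than one size of the cap; the job needs the smallest.

How it is judged:
By the outcome, as a careful person would: the job done as asked, in the order asked, and still so for the second after the job is handed in, while the arm keeps its last pose, push and grip.
It also fails if it takes over 56 s, if anything falls off the work surface, if the arm or the gripper's body presses on something with over 40 N, if the wrist force passes 120 N, or if a joint passes its speed limit or range.

ROBOT

A 6-joint arm with a two-finger parallel gripper is mounted at the origin on the work surface. World frame = base frame: x ahead of the robot, y to its left, z up, the work surface at z = 0. Lengths are in mm, angles in rad, forces in N, time in s.
With the tool pointing down it reaches from about 275 to 1000 mm from the base axis. Payload 8.4 kg.
Tool frame: the origin (TCP) lies between the finger pads, 19 mm behind the fingertips; this is the grasp point; z points along the fingers, y is the line along which they close (so a half turn about z gives the same grasp; the last joint's range is limited). The gripper opens to 85 mm and grips with 20 to 120 N. Pads are 22 mm wide; open, the fingers measure 114 mm over their backs; the gripper's body (76 mm by 85 mm) begins 54 mm behind the grasp point. The pads swing forward as they close: fully open they stand 13 mm farther back than shut.
Start: joints at [-1.276, 0.353, 1.633, -0, 1.155, -0.002], TCP at [182.787, -597.676, 249.981] pointing down, gripper open.
Joint ranges: [-2.63, 2.63], [-0.92, 2.1], [0.06, 2.66], [-1.3, 4.44], [0, 2.69], [-3.02, 3.02]. Speed limits (rad/s): [2.22, 2.22, 2.79, 3.14, 3.14, 3.14].

INTERFACE

Orientations are given as [roll, pitch, yaw] about the fixed x, y, z axes, in that order (R = Rz(yaw) Ry(pitch) Rx(roll)).
In Python, from rig import r, vision gives the robot as it stands. The module is installed in compiled form; this text tells all that it offers.
- The arm moves only by the tool play_rows, never from a script. Its argument "steps" is a list of rows, each an object with "delta_pos": the shift along the tool's x, y, z in cm, a list of three; "yaw": the turn about the tool's z in rad; "jaw": the opening in per cent of the stroke, from 0 (shut) to 100 (fully open). A call has exactly 8 rows; each row is the pose to reach, as a shift and turn from the pose commanded when the call began, along the tool's axes at that moment; what a row does not reach only later rows make up. A row lasts 1/10 s, in which the tool goes at most 50 mm and 8.59 degrees, less where a joint would pass 70% of its speed; a pose out of reach is approached as far as the arm can. A call with a gripper value outside its range is refused whole. The fingers move at their own pace and stop on an object; "grip_force" is the grip in N (left out, the last holds). Time passes only in rows, so rows that repeat a pose let the fingers close, or fill a call up. It gives the time, the measured TCP pose, the force, the opening and the grip force at its end, in the units of the state.
- r.sense(): the state, without advancing time (a new reading comes with each control period).
- vision.grab_frame(name): name is "scene" or "top" or "wrist"; returns (picture, depth): 384x512x3 uint8, red, green, blue; 384x512 float32, mm along the optical axis (not along the pixel's ray), 0 where there is no reading.
- vision.calibration(name): a dict with "mtx" (3x3 intrinsics, pixels), "extrinsics" (4x4, takes a point from camera to world coordinates). Camera axes: x right, y down, z forward; pixel columns grow to the right and rows downward; lengths in mm; the calibration is good to about 2 mm. A picture is of the moment at which its call begins: read the wrist's pose just before it. calibration takes no time and is no camera call; for the wrist camera it gives the pose at the moment of the call.
- r.sign_off(): hands the job in; it is judged then, once.
Trained networks look in the newest picture that a camera, given by its name, has taken for a name from the list of things; names that differ only in an ending like _2 or _b are one class to them, and where a whole thing is asked for, a point or a joint stands for the part that bears it (a point fixed in the world has none). Each returns a list of dicts, best first, with "conf" (0 to 1); they miss things now and then, are a little off and sometimes report something else, mostly with a low value. They report only what shows in the picture. A call takes as long as a camera call. They do not tell look-alikes from the thing itself.
- vision.cut_out(camera, thing): "region" (384x512 bool, what is visible of it) and "uv" ([column, row] in pixels, amid what is visible of it).
- vision.landmark_of(camera, thing): "uv" ([column, row] in pixels: a listed point, or the origin of a listed thing).
The state is a dict: "clock": time; "qpos": joint angles; "qvel": joint speeds; "joint_efforts": joint torques, N m; "eef_pos": TCP position; "tcp_rot": TCP orientation; "contact_force": force on the tool from outside, world axes, zero at the start; "wrist_torque": the same for the moment, N m; "opening": opening from 0.0 (shut) to 1.0 (fully open); "grasp_force": force on a finger pad.
Only numpy, scipy, OpenCV 4.12 (cv2) and the standard library are available. Lean on these libraries where they do the work, as an engineer would, in place of code of your own. Each camera call takes 0.05 s, during which the arm holds its last target. There are 200 camera calls.

## Working session

There is one attempt and no reset: what is moved stays moved. The work goes in short steps, Python scripts to look and compute and a tool call to move; the robot and the scene stay as the last step left them, time stands still between calls to the robot, and variables do not carry over. Pictures are saved under pics/ and viewed, at most 10 in all, crops included, and the job is handed in when it is done.

Besides the shell and the picture viewer there is one more tool, called as name(argument=value, ...) on one line, values as JSON. play_rows: Moves the arm, as the interface text tells. Its arguments: {"type":"object","properties":{"steps":{"type":"array"},"grip_force":{"type":"number"}},"required":["steps"]}

```bash
mkdir -p pics; cat > h.py <<'E'
import numpy as np, cv2
from rig import r, vision
def cal(n):
    c=vision.calibration(n); return np.array(c["mtx"]),np.array(c["extrinsics"])
def ray_z(n,uv,z):
    K,E=cal(n); d=E[:3,:3]@np.linalg.solve(K,[uv[0],uv[1],1]); o=E[:3,3]
    return o+d*(z-o[2])/d[2]
def cloud(n,dep):
    K,E=cal(n); v,u=np.indices(dep.shape); p=np.stack([(u-K[0,2])/K[0,0]*dep,(v-K[1,2])/K[1,1]*dep,dep],-1)
    return p@E[:3,:3].T+E[:3,3]
def save(n,img): cv2.imwrite("pics/"+n,img[...,::-1])
E
cat > a.py <<'E'
from h import *
t,d=vision.grab_frame("top"); s,d2=vision.grab_frame("scene")
np.savez("f.npz",t=t,d=d,s=s,d2=d2)
save("a.png",np.vstack([cv2.resize(t,(400,300)),cv2.resize(s,(400,300))]))
save("t.png",cv2.resize(t,(800,600)))
P=cloud("top",d)
for n in ["cap","collar","handle_top","hub","board","base","carrot"]:
    for q in vision.landmark_of("top",n)[:4]:
        u,v=map(int,np.round(q["uv"])); print(n,round(q["conf"],2),u,v,P[min(max(v,0),383),min(max(u,0),511)].round())
print(r.sense()["clock"],cal("top")[1].round(2).tolist())
E
python3 a.py
```

```text
cap 0.91 164 273 [341. 235.  49.]
cap 0.9 136 220 [475. 310.  54.]
cap 0.56 130 287 [308. 318.  53.]
collar 0.42 285 154 [629. -72. 103.]
handle_top 0.75 221 191 [535.  87. 114.]
hub 0.59 260 173 [586.  -8.  85.]
board 0.76 142 207 [516. 308.   9.]
base 0.85 263 182 [574. -15.  33.]
carrot 0.64 134 182 [579. 326.  33.]
0.45 [[-0.01, -0.98, 0.2, 317.15], [-1.0, 0.01, 0.02, -24.44], [-0.02, -0.2, -0.98, 1191.42], [0.0, 0.0, 0.0, 1.0]]
```

View pics/t.png

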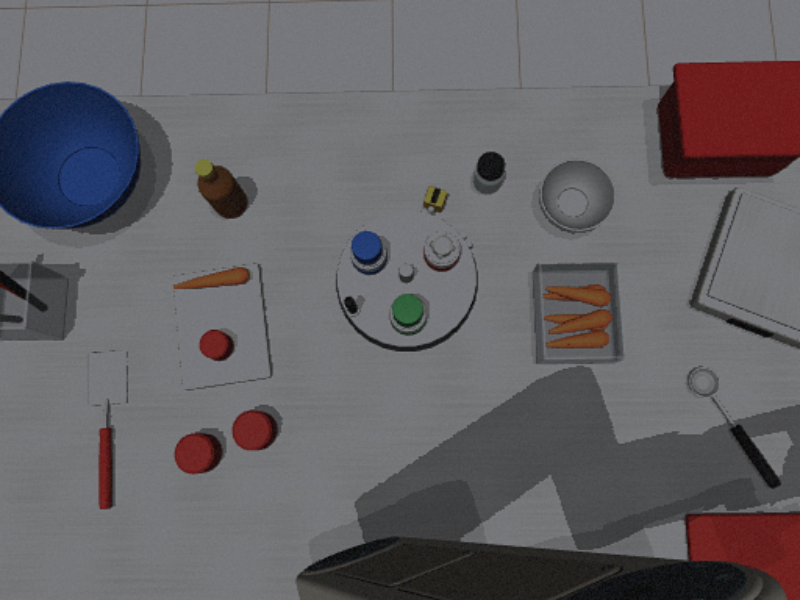

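View pics/a.png

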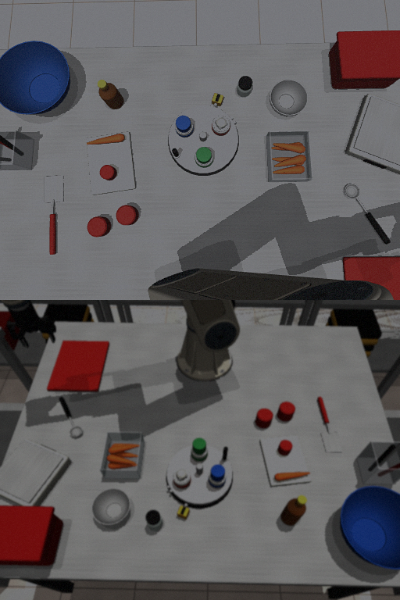

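The top view shows the carousel at about (260,173) in 512-px coordinates, the post at (222,193), the open canister at (284,157) and the yellow stop at (278,127). There are three red caps: (136,220) on the white board, and (164,273) and (130,287) on the bare table. The board cap looks smallest and is the one described. I'll check sizes and an enlarged crop.

```bash
cat > b.py <<'E'
from h import *
from scipy import ndimage, optimize
f=np.load("f.npz")
def circ(p):
    g=lambda c:np.hypot(p[:,0]-c[0],p[:,1]-c[1])-c[2]
    return optimize.least_squares(g,[*p.mean(0)[:2],20],loss="soft_l1").x
for n,i,d in [("top","t","d"),("scene","s","d2")]:
    im=f[i]; P=cloud(n,f[d]); hsv=cv2.cvtColor(im,cv2.COLOR_RGB2HSV); H,S,V=[hsv[...,k].astype(int) for k in range(3)]
    Z=P[...,2]; ok=f[d]>0
    box=lambda c,rad: ok&(np.hypot(P[...,0]-c[0],P[...,1]-c[1])<rad)
    red=(S>150)&((H<6)|(H>174))
    print(n)
    L,k=ndimage.label(red&ok&(Z>30)&(P[...,0]>250)&(P[...,1]>200)&(P[...,1]<370))
    for j in range(1,k+1):
        m=L==j
        if m.sum()<60: continue
        zt=np.percentile(Z[m],80); q=P[m&(abs(Z-zt)<4)]
        e=cv2.minEnclosingCircle(q[:,:2].astype(np.float32)); print(" red top",q.mean(0).round(1),"z",zt.round(1),"diam",2*e[1],"eqdiam",len(q))
    b=box((586,-8),200)
    for nm,m in [("yellow",b&(H>20)&(H<35)&(S>120)&(Z>28)),("post",box((535,87),30)&(Z>105)),("pin",box((586,-8),25)&(Z>78)),("green",b&(H>45)&(H<80)&(S>100)&(Z>115)),("blue",b&(H>100)&(H<125)&(S>120)&(Z>115)),("neck",box((629,-72),35)&(Z>98)),("collar",box((629,-72),35)&(Z>76)&(Z<90))]:
        q=P[m]; print(" ",nm,len(q),q.mean(0).round(1) if len(q) else "", ((q.min(0)+q.max(0))/2).round(1) if len(q) else "", np.ptp(q,0).round() if len(q) else "")
K,E=cal("top")
t=f["t"]; save("crop.png",np.hstack([cv2.resize(t[190:310,95:215],(400,400),interpolation=2),cv2.resize(t[110:230,205:325],(400,400),interpolation=2)]))
E
python3 b.py
```

```text
top
 red top [476.1 308.8  53.9] z 55.0 diam 47.125144958496094 eqdiam 216
 red top [335.9 242.   51.7] z 52.9 diam 62.647216796875 eqdiam 412
 red top [300.6 333.1  51.7] z 52.9 diam 62.84844207763672 eqdiam 422
  yellow 89 [727.  -55.9  32.5] [636.7   1.5  43.6] [222. 156.  31.]
  post 35 [531.3  81.5 114.1] [531.1  81.7 112.6] [14. 15. 11.]
  pin 68 [586.9  -7.2  83.8] [586.7  -7.1  83.4] [21. 23. 10.]
  green 287 [517.1  -8.7 120.1] [517.7  26.9 121.5] [ 47. 114.  13.]
  blue 277 [619.5  54.5 120.1] [619.7  54.6 121.2] [46. 45. 12.]
  neck 107 [624.  -66.5 101.9] [624.3 -66.5 102.6] [29. 30.  9.]
  collar 226 [620.4 -66.7  80.3] [623.9 -67.1  83. ] [59. 56. 14.]
scene
 red top [306.2 332.4  53.8] z 54.7 diam 61.12469482421875 eqdiam 206
 red top [341.3 241.1  54.5] z 55.2 diam 60.59725570678711 eqdiam 209
 red top [480.2 307.7  55.5] z 56.5 diam 44.73943328857422 eqdiam 152
  yellow 115 [730.7 -57.2  35.2] [642.9   3.1  44.2] [212. 161.  31.]
  post 34 [534.2  80.7 115.5] [533.2  81.6 113.7] [14. 14. 16.]
  pin 61 [589.4  -7.8  86.2] [588.9  -7.6  84.7] [20. 22. 13.]
  green 196 [521.7 -10.3 122.4] [520.3 -10.3 121.8] [44. 41. 11.]
  blue 231 [624.3  53.6 122.4] [622.8  53.8 121.6] [45. 44. 12.]
  neck 110 [626.  -67.1 103.5] [625.  -66.6 103.6] [37. 32. 11.]
  collar 220 [632.2 -67.1  81.8] [625.3 -67.8  83.1] [55. 58. 14.]
```

View pics/crop.png

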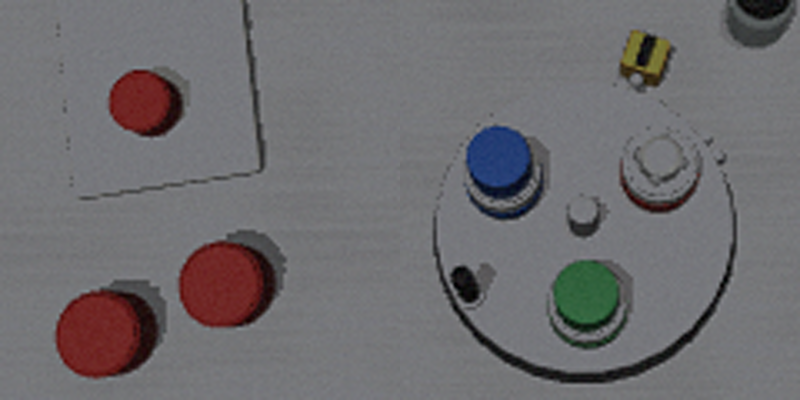

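The crop confirms it. The board cap is about 47 mm wide and its top is at z = 55; the two table caps are about 62 mm wide. The job's cap is the one on the board at (136,220). The open canister, with red band and bare neck, is at crop pixel (657,165). The post is at (466,283).

```bash
cat >> h.py <<'E'
from scipy.spatial.transform import Rotation as R
def rot(): return R.from_euler("xyz",r.sense()["tcp_rot"])
def rel(p,ydir=None,base=None):
    "tool-axis shift (cm) to world point p, yaw so tool y lies along world angle ydir (mod pi)"
    s=r.sense(); M=rot(); q=np.array(s["eef_pos"]) if base is None else base
    dl=M.inv().apply(np.array(p)-q)/10; yaw=0
    if ydir is not None:
        v=M.inv().apply([np.cos(ydir),np.sin(ydir),0]); yaw=np.arctan2(v[1],v[0])-np.pi/2; yaw=(yaw+np.pi/2)%np.pi-np.pi/2
    return dl.round(2).tolist(),round(yaw,3)
E
python3 - <<'E'
from h import *
f=np.load("f.npz")
for n,i,d in [("top","t","d"),("scene","s","d2")]:
    im=f[i];P=cloud(n,f[d]);hsv=cv2.cvtColor(im,cv2.COLOR_RGB2HSV).astype(int)
    m=(np.hypot(P[...,0]-730,P[...,1]+57)<40)&(P[...,2]>29)&(P[...,2]<40)&(f[d]>0)&(np.hypot(P[...,0]-588,P[...,1]+7.5)>130)
    q=P[m];print(n,len(q),q.mean(0).round(1),((q.min(0)+q.max(0))/2).round(1),np.ptp(q,0).round())
s=r.sense();print(s["tcp_rot"],s["eef_pos"],rot().as_matrix().round(3).tolist(),s["opening"],s["contact_force"])
th=np.arctan2(89,-55.5)
print(rel([532.5,81.5,200],th+np.pi/2))
E
```

```text
top 126 [728.7 -57.8  33.1] [729.9 -57.5  34.4] [39. 38. 11.]
scene 147 [730.8 -59.2  34.8] [729.6 -60.8  34.5] [38. 39. 11.]
[-3.14145080e+00 -2.73997143e-05  2.96791558e-01] [ 182.78423077 -597.61438674  249.90632039] [[0.956, 0.292, -0.0], [0.292, -0.956, 0.0], [0.0, -0.0, -1.0]] 1.0021374573176278 [ 0.50780791 -0.37096936  0.30841621]
([53.3, -54.71, 5.0], np.float64(1.31))
```

play_rows(steps=[{"delta_pos": [5,-5,0],"yaw": -0.12,"jaw": 65},{"delta_pos": [9.5,-10,0],"yaw": -0.25,"jaw": 65},{"delta_pos": [13,-13.5,0],"yaw": -0.4,"jaw": 65},{"delta_pos": [16.5,-17,0],"yaw": -0.54,"jaw": 65},{"delta_pos": [20,-20.5,0],"yaw": -0.68,"jaw": 65},{"delta_pos": [23.5,-24,0],"yaw": -0.82,"jaw": 65},{"delta_pos": [27,-27.5,0],"yaw": -0.96,"jaw": 65},{"delta_pos": [30,-31,0],"yaw": -1.1,"jaw": 65}])

```text
clock: 1.25
eef_pos: [366.2, -240.2, 250.3]
tcp_rot: [3.14, 0.0, 1.402]
contact_force: [1.5, -1.2, 0.6]
opening: 0.651
grasp_force: 0.0
```

```bash
python3 - <<'E'
from h import *
th=np.arctan2(89,-55.5)
s=r.sense();print(rel([532.5,81.5,200],th+np.pi/2),np.round(s["qpos"],2),s["eef_pos"],s["opening"])
E
```

```text
([34.51, 10.99, 5.03], np.float64(-0.726)) [-0.58  0.05  2.01  0.    1.07 -0.42] [ 366.21544892 -240.22194648  250.34444517] 0.6514409191101777
```

play_rows(steps=[{"delta_pos": [4.5,1.4,0.5],"yaw": -0.1,"jaw": 65},{"delta_pos": [9,2.8,1],"yaw": -0.2,"jaw": 65},{"delta_pos": [13.5,4.2,2],"yaw": -0.3,"jaw": 65},{"delta_pos": [18,5.6,3],"yaw": -0.4,"jaw": 65},{"delta_pos": [22.5,7,4],"yaw": -0.5,"jaw": 65},{"delta_pos": [27,8.4,5],"yaw": -0.6,"jaw": 65},{"delta_pos": [31,9.8,5],"yaw": -0.7,"jaw": 65},{"delta_pos": [33,10.5,5],"yaw": -0.73,"jaw": 65}])

```text
clock: 2.05
eef_pos: [527.4, 68.0, 199.8]
tcp_rot: [3.141, -0.0, 2.132]
contact_force: [0.1, 0.2, 1.0]
opening: 0.65
grasp_force: 0.0
```

```bash
python3 - <<'E'
from h import *
th=np.arctan2(89,-55.5)
w,d=vision.grab_frame("wrist"); save("w1.png",w)
P=cloud("wrist",d); m=(np.hypot(P[...,0]-532,P[...,1]-81)<30)&(P[...,2]>100)&(P[...,2]<125)&(d>0); q=P[m]
if len(q):print("post",len(q),q.mean(0).round(1),((q.min(0)+q.max(0))/2).round(1),np.ptp(q,0))
s=r.sense();print(rel([532.5,81.5,90],th+np.pi/2),np.round(s["qpos"],2),s["eef_pos"],s["opening"])
E
```

```text
post 381 [532.5  84.8 115. ] [533.9  83.1 109.8] [15.59505583 15.93621911 19.69191256]
([0.83, 0.96, 11.01], np.float64(0.004)) [ 0.13  0.27  1.88  0.    0.99 -0.44] [528.59775431  69.21836808 200.08578945] 0.6516203133994583
```

View pics/w1.png

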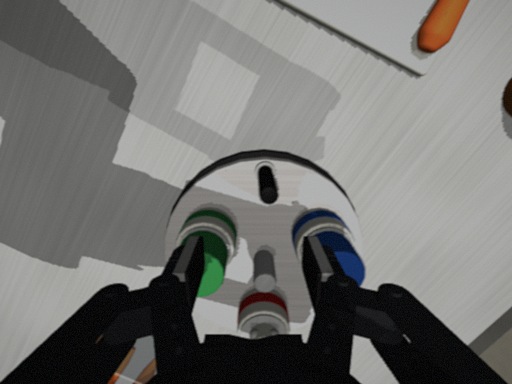

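The wrist view shows the post at (268,183), between the green and blue canisters and centred laterally between the fingers. I'll align in xy, then partly descend.

play_rows(steps=[{"delta_pos": [0.7,0.7,0],"yaw": 0,"jaw": 65},{"delta_pos": [0.7,0.7,1],"yaw": 0,"jaw": 65},{"delta_pos": [0.7,0.7,2],"yaw": 0,"jaw": 65},{"delta_pos": [0.7,0.7,3],"yaw": 0,"jaw": 65},{"delta_pos": [0.7,0.7,4],"yaw": 0,"jaw": 65},{"delta_pos": [0.7,0.7,4.5],"yaw": 0,"jaw": 65},{"delta_pos": [0.7,0.7,4.5],"yaw": 0,"jaw": 65},{"delta_pos": [0.7,0.7,4.5],"yaw": 0,"jaw": 65}])

```text
clock: 2.9
eef_pos: [528.3, 74.5, 155.0]
tcp_rot: [-3.141, -0.0, 2.127]
contact_force: [0.4, 0.3, 1.3]
opening: 0.651
grasp_force: 0.0
```

```bash
python3 - <<'E'
from h import *
th=np.arctan2(89,-55.5)
print(rel([532.5,82.3,88],th+np.pi/2),rot().as_matrix().round(2).tolist())
E
```

```text
([0.45, 0.77, 6.7], np.float64(-0.002)) [[-0.53, 0.85, -0.0], [0.85, 0.53, -0.0], [0.0, -0.0, -1.0]]
```

play_rows(steps=[{"delta_pos": [0.4,0.8,0],"yaw": 0,"jaw": 65},{"delta_pos": [0.4,0.8,1],"yaw": 0,"jaw": 65},{"delta_pos": [0.4,0.8,2.5],"yaw": 0,"jaw": 65},{"delta_pos": [0.4,0.8,4],"yaw": 0,"jaw": 65},{"delta_pos": [0.4,0.8,5.5],"yaw": 0,"jaw": 65},{"delta_pos": [0.4,0.8,6.7],"yaw": 0,"jaw": 65},{"delta_pos": [0.4,0.8,6.7],"yaw": 0,"jaw": 65},{"delta_pos": [0.4,0.8,6.7],"yaw": 0,"jaw": 65}])

```text
clock: 3.7
eef_pos: [533.0, 82.3, 87.9]
tcp_rot: [-3.141, -0.0, 2.127]
contact_force: [-0.1, 0.5, -0.3]
opening: 0.65
grasp_force: 0.0
```

play_rows(grip_force=20, steps=[{"delta_pos": [0,0,0],"yaw": 0,"jaw": 30},{"delta_pos": [0,0,0],"yaw": 0,"jaw": 20},{"delta_pos": [0,0,0],"yaw": 0,"jaw": 10},{"delta_pos": [0,0,0],"yaw": 0,"jaw": 10},{"delta_pos": [0,0,0],"yaw": 0,"jaw": 10},{"delta_pos": [0,0,0],"yaw": 0,"jaw": 10},{"delta_pos": [0,0,0],"yaw": 0,"jaw": 10},{"delta_pos": [0,0,0],"yaw": 0,"jaw": 10}])

```text
clock: 4.5
eef_pos: [533.3, 82.3, 88.6]
tcp_rot: [3.141, 0.0, 2.127]
contact_force: [-0.5, 0.7, 7.0]
opening: 0.181
grasp_force: 20.4
```

```bash
python3 - <<'E'
from h import *
s=r.sense();e=s["eef_pos"];print(e,np.hypot(e[0]-588,e[1]+7.5),np.degrees(np.arctan2(e[1]+7.5,e[0]-588)))
h=np.array([588,-7.5]);p0=np.array(e[:2]);v=p0-h
for a in np.linspace(.1,.7,7):
    c,sn=np.cos(a),np.sin(a);p=h+[c*v[0]-sn*v[1],sn*v[0]+c*v[1]]
    print(round(a,2),rel([*p,e[2]])[0])
E
```

```text
[533.33678017  82.28574758  88.61933945] 105.11683057877515 121.33382636561565
0.1 [-0.04, -1.05, -0.0]
0.2 [-0.19, -2.09, -0.0]
0.3 [-0.44, -3.11, -0.0]
0.4 [-0.79, -4.1, -0.0]
0.5 [-1.24, -5.05, -0.0]
0.6 [-1.78, -5.95, -0.0]
0.7 [-2.41, -6.79, -0.01]
```

play_rows(steps=[{"delta_pos": [-0.01,-0.52,0],"yaw": -0.05,"jaw": 10},{"delta_pos": [-0.04,-1.05,0],"yaw": -0.1,"jaw": 10},{"delta_pos": [-0.11,-1.57,0],"yaw": -0.15,"jaw": 10},{"delta_pos": [-0.19,-2.09,0],"yaw": -0.2,"jaw": 10},{"delta_pos": [-0.31,-2.6,0],"yaw": -0.25,"jaw": 10},{"delta_pos": [-0.44,-3.11,0],"yaw": -0.3,"jaw": 10},{"delta_pos": [-0.61,-3.61,0],"yaw": -0.35,"jaw": 10},{"delta_pos": [-0.79,-4.1,0],"yaw": -0.4,"jaw": 10}])

```text
clock: 5.3
eef_pos: [502.7, 53.8, 88.6]
tcp_rot: [3.141, 0.001, 2.529]
contact_force: [-0.0, -0.5, 5.6]
opening: 0.18
grasp_force: 20.6
```

play_rows(steps=[{"delta_pos": [-0.01,-0.52,0],"yaw": -0.05,"jaw": 10},{"delta_pos": [-0.04,-1.05,0],"yaw": -0.1,"jaw": 10},{"delta_pos": [-0.07,-1.25,0],"yaw": -0.12,"jaw": 10},{"delta_pos": [-0.09,-1.46,0],"yaw": -0.14,"jaw": 10},{"delta_pos": [-0.12,-1.67,0],"yaw": -0.16,"jaw": 10},{"delta_pos": [-0.15,-1.88,0],"yaw": -0.18,"jaw": 10},{"delta_pos": [-0.15,-1.88,0],"yaw": -0.18,"jaw": 10},{"delta_pos": [-0.15,-1.88,0],"yaw": -0.18,"jaw": 10}])

```text
clock: 6.1
eef_pos: [493.2, 37.7, 88.6]
tcp_rot: [3.141, 0.001, 2.707]
contact_force: [-1.3, 0.7, 5.6]
opening: 0.182
grasp_force: 20.7
```

```bash
cat > c.py <<'E'
from h import *
s=r.sense();e=s["eef_pos"];f=np.array(s["contact_force"]);a=np.arctan2(e[1]+7.5,e[0]-588)
print(s["clock"],np.round(e,1),"rad",np.hypot(e[0]-588,e[1]+7.5),"deg",np.degrees(a),"to go",np.radians(160.2)-a,"tang F",f@[-np.sin(a),np.cos(a),0],"radF",f@[np.cos(a),np.sin(a),0],f.round(1),s["opening"])
E
python3 c.py
```

```text
6.1 [493.2  37.7  88.6] rad 105.04038819264031 deg 154.48897982560925 to go 0.09967610569093921 tang F -0.10183774127345427 radF 1.4406431793996004 [-1.3  0.7  5.6] 0.18153525882434005
```

play_rows(steps=[{"delta_pos": [0,-0.1,0],"yaw": -0.01,"jaw": 10},{"delta_pos": [0,-0.2,0],"yaw": -0.02,"jaw": 10},{"delta_pos": [0,-0.3,0],"yaw": -0.03,"jaw": 10},{"delta_pos": [-0.01,-0.4,0],"yaw": -0.04,"jaw": 10},{"delta_pos": [-0.01,-0.5,0],"yaw": -0.05,"jaw": 10},{"delta_pos": [-0.02,-0.6,0],"yaw": -0.06,"jaw": 10},{"delta_pos": [-0.02,-0.6,0],"yaw": -0.06,"jaw": 10},{"delta_pos": [-0.02,-0.6,0],"yaw": -0.06,"jaw": 10}])

```text
clock: 6.9
eef_pos: [490.6, 32.0, 88.6]
tcp_rot: [3.142, 0.001, 2.767]
contact_force: [-1.3, -1.2, 8.3]
opening: 0.179
grasp_force: 20.8
```

```bash
python3 c.py
```

```text
6.9 [490.6  32.   88.6] rad 105.11012959002149 deg 157.92423808983716 to go 0.039719538323816916 tang F 1.5848178906631611 radF 0.7412431441045998 [-1.3 -1.2  8.3] 0.1794952747195037
```

play_rows(steps=[{"delta_pos": [0,-0.1,0],"yaw": -0.01,"jaw": 10},{"delta_pos": [0,-0.2,0],"yaw": -0.02,"jaw": 10},{"delta_pos": [0,-0.2,0],"yaw": -0.02,"jaw": 10},{"delta_pos": [0,-0.2,0],"yaw": -0.02,"jaw": 10},{"delta_pos": [0,-0.2,0],"yaw": -0.02,"jaw": 10},{"delta_pos": [0,-0.2,0],"yaw": -0.02,"jaw": 10},{"delta_pos": [0,-0.2,0],"yaw": -0.02,"jaw": 10},{"delta_pos": [0,-0.2,0],"yaw": -0.02,"jaw": 10}])

```text
clock: 7.7
eef_pos: [489.8, 30.0, 88.6]
tcp_rot: [-3.141, 0.001, 2.787]
contact_force: [-1.9, -2.0, 8.4]
opening: 0.178
grasp_force: 20.8
```

```bash
python3 c.py
```

```text
7.7 [489.8  30.   88.6] rad 105.13111361609909 deg 159.09900356437944 to go 0.01921601285429997 tang F 2.5906352828015806 radF 1.0620831326387397 [-1.9 -2.   8.4] 0.17809940176945438
```

play_rows(steps=[{"delta_pos": [0,-0.1,0],"yaw": -0.01,"jaw": 10},{"delta_pos": [0,-0.2,0],"yaw": -0.02,"jaw": 10},{"delta_pos": [0,-0.2,0],"yaw": -0.02,"jaw": 10},{"delta_pos": [0,-0.2,0],"yaw": -0.02,"jaw": 10},{"delta_pos": [0,-0.2,0],"yaw": -0.02,"jaw": 10},{"delta_pos": [0,-0.2,0],"yaw": -0.02,"jaw": 10},{"delta_pos": [0,-0.2,0],"yaw": -0.02,"jaw": 10},{"delta_pos": [0,-0.2,0],"yaw": -0.02,"jaw": 10}])

```text
clock: 8.5
eef_pos: [489.2, 28.3, 88.6]
tcp_rot: [3.141, 0.001, 2.807]
contact_force: [-2.8, -0.5, 8.0]
opening: 0.183
grasp_force: 20.8
```

```bash
python3 c.py; python3 - <<'E'
from h import *
t,d=vision.grab_frame("top"); P=cloud("top",d); s,d2=vision.grab_frame("scene"); P2=cloud("scene",d2)
np.savez("g.npz",t=t,d=d,s=s,d2=d2)
for P,d,n in((P,d,"top"),(P2,d2,"scene")):
    for lo,hi in((98,108),(78,86)):
        m=(np.hypot(P[...,0]-653,P[...,1]+31.5)<33)&(P[...,2]>lo)&(P[...,2]<hi)&(d>0);q=P[m];c=(q.min(0)+q.max(0))/2
        print(n,lo,len(q),q.mean(0).round(1),c.round(1),np.ptp(q,0).round(),np.degrees(np.arctan2(c[1]+7.5,c[0]-588)))
E
```

```text
8.5 [489.2  28.3  88.6] rad 105.09753650802652 deg 160.08212303615582 to go 0.0020573411313349332 tang F 1.3636481306238624 radF 2.4413515853403873 [-2.8 -0.5  8. ] 0.18278608400439544
top 98 113 [652.4 -31.2 101.6] [652.9 -30.7 102.3] [29. 33.  8.] -19.661176867099805
top 78 145 [652.1 -32.7  80.6] [651.9 -30.7  82. ] [56. 54.  8.] -19.924456300765
scene 98 107 [654.9 -32.7 103.4] [654.1 -31.8 103. ] [28. 31. 10.] -20.189178747373763
scene 78 198 [659.2 -32.1  81.7] [654.7 -32.3  81.8] [56. 58.  8.] -20.395984346504353
```

play_rows(steps=[{"delta_pos": [0,0,0],"yaw": 0,"jaw": 35},{"delta_pos": [0,0,0],"yaw": 0,"jaw": 65},{"delta_pos": [0,0,0],"yaw": 0,"jaw": 65},{"delta_pos": [0,0,-1],"yaw": 0,"jaw": 65},{"delta_pos": [0,0,-3],"yaw": 0,"jaw": 65},{"delta_pos": [0,0,-6],"yaw": 0,"jaw": 65},{"delta_pos": [0,0,-8],"yaw": 0,"jaw": 65},{"delta_pos": [0,0,-10],"yaw": 0,"jaw": 80}])

```text
clock: 9.4
eef_pos: [489.0, 28.4, 189.7]
tcp_rot: [3.141, 0.001, 2.807]
contact_force: [0.2, 0.3, -0.4]
opening: 0.788
grasp_force: 0.0
```

```bash
cat > d.py <<'E'
from h import *
out={}
for n in("top","scene"):
    t,d=vision.grab_frame(n);P=cloud(n,d)
    if n=="top":save("top2.png",t[90:290,90:340])
    g=lambda c,rad,lo,hi:P[(np.hypot(P[...,0]-c[0],P[...,1]-c[1])<rad)&(P[...,2]>lo)&(P[...,2]<hi)&(d>0)]
    for nm,a in dict(neck=((653,-31.5),30,98,108),collar=((653,-31.5),33,78,86),pin=((588,-7.5),20,80,92),post=((489,28),20,108,122),cap=((478,308),35,48,60)).items():
        q=g(*a)
        if len(q)>10:print(n,nm,len(q),q.mean(0).round(1),((q.min(0)+q.max(0))/2).round(1),np.ptp(q,0).round())
s=r.sense();print(s["clock"],s["eef_pos"],np.round(s["qpos"],2),rot().as_matrix().round(2).tolist())
E
python3 d.py
```

```text
top neck 21 [655.6 -40.7 102. ] [655.6 -39.6 102.1] [23. 10.  5.]
top collar 70 [654.6 -45.5  80.4] [654.3 -30.8  81.1] [51. 54.  6.]
top pin 11 [584.5  -6.3  85. ] [586.   -7.1  84.8] [20.  3.  6.]
top cap 266 [476.1 308.9  52.7] [475.7 308.7  53.7] [47. 47. 11.]
scene neck 109 [654.8 -32.  103.6] [654.9 -31.9 102.9] [29. 31. 10.]
scene collar 197 [658.9 -32.   81.9] [654.4 -32.2  82. ] [57. 58.  8.]
scene pin 58 [589.3  -7.8  86.9] [588.3  -7.5  86.6] [23. 22. 10.]
scene post 30 [490.4  27.9 115. ] [488.9  27.4 113.9] [15. 14. 11.]
scene cap 198 [478.7 306.9  55. ] [475.2 307.7  54.1] [50. 45. 12.]
9.5 [490.54104236  28.48026993 191.05704244] [ 0.05  0.21  1.97  0.    0.95 -1.18] [[-0.94, 0.33, 0.0], [0.33, 0.94, 0.0], [-0.0, 0.0, -1.0]]
```

```bash
python3 -c "
from h import *
print(rel([477.8,308.2,120])[0])"
```

```text
[10.43, 25.99, 7.11]
```

View pics/top2.png

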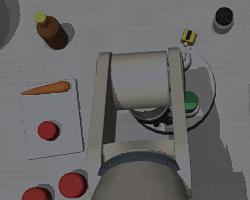

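The top crop shows the arm over the carousel. The cap at (47,130) and the carrot at (47,87) on the board have not moved, and the way to the cap is free.

play_rows(steps=[{"delta_pos": [1.5,4,0],"yaw": 0,"jaw": 85},{"delta_pos": [3,8,0],"yaw": 0,"jaw": 85},{"delta_pos": [4.8,12,0],"yaw": 0,"jaw": 85},{"delta_pos": [6.4,16,1.5],"yaw": 0,"jaw": 85},{"delta_pos": [8,20,3],"yaw": 0,"jaw": 85},{"delta_pos": [9.6,24,5],"yaw": 0,"jaw": 85},{"delta_pos": [10.5,26,7],"yaw": 0,"jaw": 85},{"delta_pos": [10.5,26,7],"yaw": 0,"jaw": 85}])

```text
clock: 10.3
eef_pos: [473.2, 310.1, 115.1]
tcp_rot: [-3.139, -0.003, 2.81]
contact_force: [-1.4, 0.6, -0.5]
opening: 0.851
grasp_force: 0.0
```

play_rows(steps=[{"delta_pos": [0,0,0],"yaw": 0,"jaw": 85},{"delta_pos": [0,0,0],"yaw": 0,"jaw": 85},{"delta_pos": [0,0,0],"yaw": 0,"jaw": 85},{"delta_pos": [0,0,0],"yaw": 0,"jaw": 85},{"delta_pos": [0,0,0],"yaw": 0,"jaw": 85},{"delta_pos": [0,0,0],"yaw": 0,"jaw": 85},{"delta_pos": [0,0,0],"yaw": 0,"jaw": 85},{"delta_pos": [0,0,0],"yaw": 0,"jaw": 85}])

```text
clock: 11.1
eef_pos: [475.2, 308.4, 118.0]
tcp_rot: [3.142, 0.0, 2.807]
contact_force: [0.3, 0.0, 0.1]
opening: 0.851
grasp_force: 0.0
```

```bash
python3 - <<'E'
from h import *
w,d=vision.grab_frame("wrist"); P=cloud("wrist",d); hsv=cv2.cvtColor(w,cv2.COLOR_RGB2HSV).astype(int)
m=(np.hypot(P[...,0]-478,P[...,1]-308)<50)&(P[...,2]>51)&(P[...,2]<60)&(d>0)&(hsv[...,1]>130);q=P[m]
if len(q):print(len(q),q.mean(0).round(1),((q.min(0)+q.max(0))/2).round(1),np.ptp(q,0).round())
print(rel([477.8,308.2,43])[0],r.sense()["eef_pos"],r.sense()["qpos"])
E
python3 d.py
```

```text
2913 [474.5 310.5  55.4] [475.9 309.9  54.4] [47. 46.  7.]
[-0.26, 0.07, 7.5] [475.17457366 308.42320635 118.00501652] [ 5.73074843e-01  4.23470692e-01  1.86732332e+00  2.07197230e-06
  8.50798036e-01 -6.62945353e-01]
top neck 104 [652.5 -31.4 101.6] [653.3 -32.  102. ] [30. 30.  8.]
top collar 166 [649.3 -31.2  80.5] [652.8 -30.8  81.5] [54. 54.  7.]
top pin 68 [587.   -6.9  84.7] [586.6  -7.1  85.1] [21. 23. 10.]
top post 33 [488.8  29.3 114.6] [489.1  29.6 113.6] [14. 12. 10.]
top cap 52 [468.1 308.8  53.2] [475.5 311.4  54. ] [46. 37. 12.]
scene neck 106 [654.7 -32.8 103.6] [655.1 -32.9 102.9] [29. 29. 10.]
scene collar 204 [659.6 -32.   81.8] [654.  -32.2  81.8] [55. 58.  8.]
scene pin 57 [589.4  -8.2  86.6] [588.2  -7.6  85.9] [23. 22. 11.]
scene post 30 [490.8  28.1 115.6] [490.   27.4 114.3] [16. 14. 13.]
scene cap 196 [478.7 307.1  54.9] [475.1 308.   54. ] [50. 47. 12.]
11.25 [475.12593601 308.45903228 117.9588947 ] [ 0.57  0.42  1.87  0.    0.85 -0.66] [[-0.94, 0.33, -0.0], [0.33, 0.94, -0.0], [0.0, -0.0, -1.0]]
```

play_rows(steps=[{"delta_pos": [-0.1,0.05,1],"yaw": 0,"jaw": 85},{"delta_pos": [-0.1,0.05,3],"yaw": 0,"jaw": 85},{"delta_pos": [-0.1,0.05,5],"yaw": 0,"jaw": 85},{"delta_pos": [-0.1,0.05,6.5],"yaw": 0,"jaw": 85},{"delta_pos": [-0.1,0.05,7.5],"yaw": 0,"jaw": 85},{"delta_pos": [-0.1,0.05,7.5],"yaw": 0,"jaw": 85},{"delta_pos": [-0.1,0.05,7.5],"yaw": 0,"jaw": 85},{"delta_pos": [-0.1,0.05,7.5],"yaw": 0,"jaw": 70}])

```text
clock: 12.05
eef_pos: [476.8, 308.9, 43.7]
tcp_rot: [3.141, 0.001, 2.807]
contact_force: [-0.1, 0.1, -0.2]
opening: 0.71
grasp_force: 0.0
```

play_rows(grip_force=20, steps=[{"delta_pos": [0,0,0],"yaw": 0,"jaw": 60},{"delta_pos": [0,0,0],"yaw": 0,"jaw": 50},{"delta_pos": [0,0,0],"yaw": 0,"jaw": 50},{"delta_pos": [0,0,0],"yaw": 0,"jaw": 50},{"delta_pos": [0,0,0],"yaw": 0,"jaw": 85},{"delta_pos": [0,0,0],"yaw": 0,"jaw": 85},{"delta_pos": [0,0,0],"yaw": 0.1,"jaw": 85},{"delta_pos": [0,0,0],"yaw": 0.24,"jaw": 85}])

```text
clock: 12.85
eef_pos: [476.2, 308.5, 43.0]
tcp_rot: [-3.142, -0.0, 2.563]
contact_force: [-0.3, 0.7, 0.1]
opening: 0.852
grasp_force: 0.0
```

play_rows(steps=[{"delta_pos": [0,0,0],"yaw": 0.14,"jaw": 85},{"delta_pos": [0,0,0],"yaw": 0.28,"jaw": 85},{"delta_pos": [0,0,0],"yaw": 0.42,"jaw": 85},{"delta_pos": [0,0,0],"yaw": 0.56,"jaw": 85},{"delta_pos": [0,0,0],"yaw": 0.7,"jaw": 85},{"delta_pos": [0,0,0],"yaw": 0.84,"jaw": 85},{"delta_pos": [0,0,0],"yaw": 0.98,"jaw": 85},{"delta_pos": [0,0,0],"yaw": 1.12,"jaw": 85}])

```text
clock: 13.65
eef_pos: [476.2, 308.5, 42.9]
tcp_rot: [-3.141, 0.0, 1.441]
contact_force: [-0.1, 0.6, -0.2]
opening: 0.851
grasp_force: 0.0
```

play_rows(grip_force=40, steps=[{"delta_pos": [0,0,0],"yaw": 0.12,"jaw": 85},{"delta_pos": [0,0,0],"yaw": 0.21,"jaw": 85},{"delta_pos": [0,0,0],"yaw": 0.21,"jaw": 70},{"delta_pos": [0,0,0],"yaw": 0.21,"jaw": 60},{"delta_pos": [0,0,0],"yaw": 0.21,"jaw": 45},{"delta_pos": [0,0,0],"yaw": 0.21,"jaw": 45},{"delta_pos": [0,0,0],"yaw": 0.21,"jaw": 45},{"delta_pos": [0,0,0],"yaw": 0.21,"jaw": 45}])

```text
clock: 14.45
eef_pos: [476.3, 308.6, 43.2]
tcp_rot: [3.142, -0.0, 1.238]
contact_force: [-1.9, -0.5, 6.5]
opening: 0.551
grasp_force: 41.4
```

```bash
python3 - <<'E'
from h import *
s=r.sense();print(s["eef_pos"],np.round(s["qpos"],2),s["opening"],s["grasp_force"],np.round(s["contact_force"],1),rot().as_matrix().round(2).tolist())
print(rel([653.8,-31.5,190])[0])
E
```

```text
[476.29597358 308.62663744  43.21465152] [0.57 0.54 1.9  0.   0.71 0.91] 0.5512128001458307 41.41865724697709 [-1.9 -0.5  6.5] [[0.33, 0.95, 0.0], [0.95, -0.33, 0.0], [0.0, 0.0, -1.0]]
[-26.34, 27.89, -14.68]
```

play_rows(steps=[{"delta_pos": [0,0,-2],"yaw": 0,"jaw": 45},{"delta_pos": [0,0,-5],"yaw": 0,"jaw": 45},{"delta_pos": [0,0,-9],"yaw": 0,"jaw": 45},{"delta_pos": [-1.5,1.5,-12.5],"yaw": 0,"jaw": 45},{"delta_pos": [-4.5,4.8,-14.5],"yaw": 0,"jaw": 45},{"delta_pos": [-7.5,8,-14.7],"yaw": 0,"jaw": 45},{"delta_pos": [-10.5,11.1,-14.7],"yaw": 0,"jaw": 45},{"delta_pos": [-13.5,14.3,-14.7],"yaw": 0,"jaw": 45}])

```text
clock: 15.25
eef_pos: [567.7, 132.6, 190.3]
tcp_rot: [3.141, -0.0, 1.238]
contact_force: [0.2, 1.1, -0.7]
opening: 0.552
grasp_force: 41.3
```

play_rows(steps=[{"delta_pos": [-3,3.2,0],"yaw": 0,"jaw": 45},{"delta_pos": [-6,6.4,0],"yaw": 0,"jaw": 45},{"delta_pos": [-9,9.5,0],"yaw": 0,"jaw": 45},{"delta_pos": [-11,11.7,0],"yaw": 0,"jaw": 45},{"delta_pos": [-12.3,13,0],"yaw": 0,"jaw": 45},{"delta_pos": [-12.8,13.6,0],"yaw": 0,"jaw": 45},{"delta_pos": [-12.8,13.6,0],"yaw": 0,"jaw": 45},{"delta_pos": [-12.8,13.6,0],"yaw": 0,"jaw": 45}])

```text
clock: 16.05
eef_pos: [653.1, -30.2, 189.8]
tcp_rot: [-3.141, -0.0, 1.238]
contact_force: [0.1, 0.7, 0.2]
opening: 0.551
grasp_force: 41.3
```

play_rows(steps=[{"delta_pos": [0,0,0],"yaw": 0,"jaw": 45},{"delta_pos": [0,0,0],"yaw": 0,"jaw": 45},{"delta_pos": [0,0,0],"yaw": 0,"jaw": 45},{"delta_pos": [0,0,0],"yaw": 0,"jaw": 45},{"delta_pos": [0,0,0],"yaw": 0,"jaw": 45},{"delta_pos": [0,0,0],"yaw": 0,"jaw": 45},{"delta_pos": [0,0,0],"yaw": 0,"jaw": 45},{"delta_pos": [0,0,0],"yaw": 0,"jaw": 45}])

```text
clock: 16.85
eef_pos: [653.6, -31.4, 189.9]
tcp_rot: [-3.142, 0.0, 1.237]
contact_force: [-0.3, 0.8, -0.6]
opening: 0.553
grasp_force: 41.3
```

```bash
python3 - <<'E'
from h import *
print(rel([653.8,-31.5,142])[0],r.sense()["eef_pos"],r.sense()["opening"],np.round(r.sense()["contact_force"],1),rot().as_matrix().round(2).tolist())
w,d=vision.grab_frame("wrist"); s,d2=vision.grab_frame("scene"); v,u=150,170
save("w3.png",np.hstack([cv2.resize(w,(400,300)),cv2.resize(s[130:290,180:340],(300,300))]))
P=cloud("scene",d2);hsv=cv2.cvtColor(s,cv2.COLOR_RGB2HSV).astype(int)
m=(np.hypot(P[...,0]-654,P[...,1]+31)<40)&(P[...,2]>150)&(hsv[...,1]>140)&((hsv[...,0]<8)|(hsv[...,0]>172))&(d2>0)
q=P[m];print(len(q),q.min(0).round(),q.max(0).round())
for n,P,d in(("s",P,d2),("w",cloud("wrist",d),d)):
    for lo,hi in((98,108),(77,87)):
        q=P[(np.hypot(P[...,0]-654,P[...,1]+31.5)<32)&(P[...,2]>lo)&(P[...,2]<hi)&(d>0)]
        if len(q):print(n,lo,len(q),q.mean(0).round(1),((q.min(0)+q.max(0))/2).round(1),np.ptp(q,0).round())
E
```

```text
[-0.0, 0.02, 4.79] [653.6242671  -31.38691751 189.94786185] 0.5525734391406484 [-0.3  0.8 -0.6] [[0.33, 0.94, -0.0], [0.94, -0.33, 0.0], [-0.0, -0.0, -1.0]]
164 [633. -55. 166.] [690.  -8. 337.]
s 98 83 [658.9 -31.5 103.1] [658.  -31.8 102.6] [24. 31.  9.]
s 77 196 [663.5 -31.3  81.7] [656.6 -32.2  81.8] [51. 58.  9.]
w 98 582 [656.7 -23.5 103.2] [654.6 -26.5 102.3] [32. 23.  9.]
w 77 1567 [657.7 -20.1  81.8] [653.7 -27.8  82. ] [59. 53. 10.]
```

View pics/w3.png

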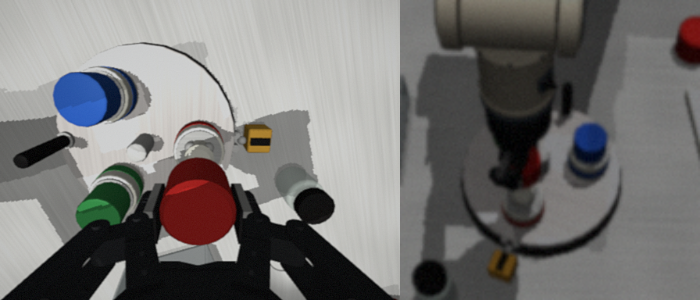

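The wrist view shows the cap held between the pads at (200,200), in line with the collar at (200,143), and the canister next to the yellow stop at (258,138). Descending.

play_rows(steps=[{"delta_pos": [0,0,2],"yaw": 0,"jaw": 45},{"delta_pos": [0,0,4],"yaw": 0,"jaw": 45},{"delta_pos": [0,0,5.2],"yaw": 0,"jaw": 45},{"delta_pos": [0,0,5.5],"yaw": 0,"jaw": 45},{"delta_pos": [0,0,5.8],"yaw": 0,"jaw": 45},{"delta_pos": [0,0,6.1],"yaw": 0,"jaw": 45},{"delta_pos": [0,0,6.3],"yaw": 0,"jaw": 45},{"delta_pos": [0,0,6.3],"yaw": 0,"jaw": 45}])

```text
clock: 17.75
eef_pos: [653.8, -31.3, 127.2]
tcp_rot: [3.141, -0.0, 1.237]
contact_force: [-0.4, 0.5, -0.2]
opening: 0.551
grasp_force: 41.3
```

```bash
python3 -c "
from h import *
s=r.sense();print(s['eef_pos'],s['contact_force'],s['wrist_torque'],s['opening'])"
```

```text
[653.76010492 -31.34863079 127.19684716] [-0.43078996  0.50879592 -0.1827855 ] [-0.01118916  0.00509069  0.02539961] 0.5507255481029341
```

play_rows(steps=[{"delta_pos": [0,0,0.2],"yaw": 0,"jaw": 45},{"delta_pos": [0,0,0.3],"yaw": 0,"jaw": 45},{"delta_pos": [0,0,0.4],"yaw": 0,"jaw": 45},{"delta_pos": [0,0,0.5],"yaw": 0,"jaw": 45},{"delta_pos": [0,0,0.55],"yaw": 0,"jaw": 45},{"delta_pos": [0,0,0.6],"yaw": 0,"jaw": 45},{"delta_pos": [0,0,0.6],"yaw": 0,"jaw": 45},{"delta_pos": [0,0,0.6],"yaw": 0,"jaw": 45}])

```text
clock: 18.55
eef_pos: [655.0, -31.5, 122.7]
tcp_rot: [3.139, -0.001, 1.237]
contact_force: [0.8, -1.3, 10.6]
opening: 0.549
grasp_force: 42.5
```

play_rows(steps=[{"delta_pos": [0,0,0.2],"yaw": 0,"jaw": 45},{"delta_pos": [0,0,0.3],"yaw": 0,"jaw": 45},{"delta_pos": [0,0,0.4],"yaw": 0,"jaw": 45},{"delta_pos": [0,0,0.5],"yaw": 0,"jaw": 45},{"delta_pos": [0,0,0.6],"yaw": 0,"jaw": 45},{"delta_pos": [0,0,0.7],"yaw": 0,"jaw": 45},{"delta_pos": [0,0,0.7],"yaw": 0,"jaw": 45},{"delta_pos": [0,0,0.7],"yaw": 0,"jaw": 45}])

```text
clock: 19.35
eef_pos: [653.6, -31.5, 112.8]
tcp_rot: [-3.141, 0.0, 1.237]
contact_force: [6.5, -2.1, -8.1]
opening: 0.553
grasp_force: 42.4
```

play_rows(steps=[{"delta_pos": [0,0,0.1],"yaw": 0,"jaw": 45},{"delta_pos": [0,0,0.2],"yaw": 0,"jaw": 45},{"delta_pos": [0,0,0.3],"yaw": 0,"jaw": 45},{"delta_pos": [0,0,0.4],"yaw": 0,"jaw": 45},{"delta_pos": [0,0,0.5],"yaw": 0,"jaw": 45},{"delta_pos": [0,0,0.6],"yaw": 0,"jaw": 45},{"delta_pos": [0,0,0.6],"yaw": 0,"jaw": 45},{"delta_pos": [0,0,0.6],"yaw": 0,"jaw": 45}])

```text
clock: 20.15
eef_pos: [653.8, -31.3, 110.2]
tcp_rot: [3.141, -0.0, 1.237]
contact_force: [-3.0, -1.2, 19.0]
opening: 0.553
grasp_force: 44.8
```

play_rows(steps=[{"delta_pos": [0,0,0],"yaw": 0,"jaw": 45},{"delta_pos": [0,0,0],"yaw": 0,"jaw": 45},{"delta_pos": [0,0,0],"yaw": 0,"jaw": 45},{"delta_pos": [0,0,0],"yaw": 0,"jaw": 45},{"delta_pos": [0,0,0],"yaw": 0,"jaw": 45},{"delta_pos": [0,0,0],"yaw": 0,"jaw": 45},{"delta_pos": [0,0,0],"yaw": 0,"jaw": 45},{"delta_pos": [0,0,0],"yaw": 0,"jaw": 45}])

```text
clock: 20.95
eef_pos: [653.8, -31.3, 110.2]
tcp_rot: [3.141, -0.0, 1.237]
contact_force: [-3.6, -0.8, 17.6]
opening: 0.551
grasp_force: 44.8
```

```bash
python3 d.py; python3 - <<'E'
from h import *
w,d=vision.grab_frame("wrist"); s,d2=vision.grab_frame("scene")
save("w4.png",np.hstack([cv2.resize(w,(400,300)),cv2.resize(s[150:290,190:330],(300,300))]))
print(r.sense()["contact_force"],r.sense()["eef_pos"])
E
```

```text
scene neck 17 [671.1 -19.2 103.1] [671.6 -19.4 102.5] [23. 22.  8.]
scene collar 55 [669.5 -16.4  81.1] [663.6 -21.1  81.3] [39. 36.  6.]
21.05 [653.81566281 -31.30664649 110.17808953] [-0.05  0.55  1.67  0.    0.92  0.28] [[0.33, 0.94, 0.0], [0.94, -0.33, 0.0], [0.0, 0.0, -1.0]]
[-3.23029598 -0.82018673 18.68640018] [653.82726853 -31.28701385 110.195926  ]
```

View pics/w4.png

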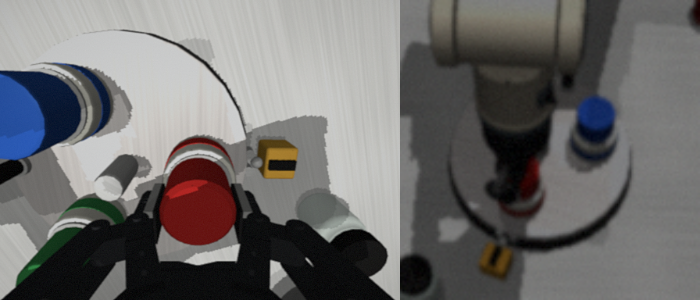

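The cap at (200,205) sits directly on the collar and is still held. The canister is at the yellow stop (277,160). TCP z is 110.2, which is the fully-home height, with about 18 N of push. Handing in.

```bash
python3 -c "
from rig import r
print(r.sign_off())"
```

```text
the job is handed in; nothing more can be done
None
```

The carousel is in its notch at the yellow stop, and the small red cap is clicked fully home on the collar, still gripped and pressed down with about 18 N; the job was handed in at about 21 s.

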